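# Swing the bench magnifier over the blank in the chuck

## Task

I want to check the wooden blank that stands in the lathe chuck for cracks: swing the bench magnifier round on its stiff arm until its lens is centred above that blank, and leave it standing there. Do not shift or topple the chuck, its blank, or the other turned pieces beside it.

Things in the scene. Friction and masses are not known exactly. Their poses are not given: they have to be found in the camera images.
- magnifier_arm (a joint): angle of the bench magnifier's level arm about its upright hinge, rad, growing anticlockwise seen from above; range -1.4 to 1.4. At 0 the arm points roughly towards the robot (within 9 degrees); positive values swing the lens to the robot's right. The hinge is stiff, about 0.6 N m: 2 to 3 N at the grip moves it, and it stays where it is left.
- magnifier_hinge (a point): point on the upright hinge axis, 177 mm above the bench, at the height of the arm's twin steel rods; it does not move when the arm swings. Below it, a steel post on a round grey foot, 116 mm across, screwed to the bench; the hub's cap tops out at 196 mm.
- magnifier_lens (a point): centre of the round clear lens in its black frame (frame 114 mm across, glass 96 mm, frame from 168 to 186 mm above the bench), 200 mm from the hinge axis, 177 mm above the bench.
- magnifier_grip (a point): point to take hold of: the axis of the upright round rubber stem at the outer end of the lens frame, 270 mm from the hinge axis, in line with hinge and lens, 212 mm above the bench. The stem is 14 mm in diameter (16 mm at its ends) and stands free from 186 mm to its top at 234 mm. It is rigid with the arm and can turn in the fingers.
- chucked_blank: the target: a round light-brown burl wood blank, 40 mm in diameter and 62 mm tall, standing upright and loose between the four jaws of the lathe chuck; origin at the centre of its underside, 51 mm above the bench, so its top is 113 mm above the bench; z up.
- lathe_chuck: round white-metal four-jaw lathe chuck, 88 mm across and 65 mm tall, 1.5 kg, standing loose on the bench; origin at the centre of its underside, z up.
- turned_cup: bystander: roughed-out brown wooden cup, 52 mm across, 70 mm tall, standing loose on the bench; origin at the centre of its underside.
- spare_blank: bystander: a blank of the same shape and wood as the target (40 mm across, 62 mm tall), but standing directly on the bench; origin at the centre of its underside. Chuck, cup and this one stand in any order along the arc of the lens, each 190 to 210 mm from the hinge axis.

How it is judged:
By the outcome, as a careful person would: the job done as asked, in the order asked, and still so for the second after the job is handed in, with the robot touching nothing.
It also fails if it takes over 38 s, if anything falls off the work surface, if the arm or the gripper's body presses on something with over 40 N, if the wrist force passes 120 N, or if a joint passes its speed limit or range.

## Robot

A 7-joint arm with a two-finger parallel gripper is mounted at the origin on a cart in front of the work surface, level with it; the furniture and walls round the work are solid. World frame = base frame: x ahead of the robot, y to its left, z up, the work surface at z = 0. Lengths are in m, angles in rad, forces in N, time in s.
With the tool pointing down it reaches from about 0.425 to 0.925 m from the base axis. Payload 6.8 kg.
Tool frame: the origin (TCP) lies between the finger pads; the fingertips stand 14 mm ahead of it and the grasp point (between the pads) lies 5 mm behind it; x points along the fingers, z is the direction in which the jaws open and shut, and the axes are right-handed (so a half turn about x gives the same grasp; the last joint's range is limited). The gripper opens to 88 mm and grips with 3 to 60 N. Pads are 20 mm wide; open, the fingers measure 115 mm over their backs; the gripper's body (75 mm by 178 mm) begins 61 mm behind the grasp point.
Start: joints at [1.224, 0.477, 0.022, 1.555, -0.011, 1.109, -0.083], TCP at [0.16, -0.656, 0.237] pointing down, gripper open.
Joint ranges: [-2.96, 2.96], [-0.34, 2.1], [-1.41, 1.46], [0.24, 2.44], [-1.37, 4.51], [0.17, 1.92], [-2.96, 2.96]. Speed limits (rad/s): [2.39, 2.39, 3.14, 3.14, 3.14, 3.14, 3.14].

## Interface

Orientations are given as a unit quaternion [x, y, z, w].
In Python, from cell import status, imaging, close_job gives the robot as it stands. The module is installed in compiled form; this text tells all that it offers.
- The arm moves only by the shell command python3 -m crank 'ROWS' [FORCE]. ROWS is JSON, a list of rows, each a list of 7 numbers: the turn, a rotation vector about the tool's x, y, z in degrees, then the shift along the tool's x, y, z in cm, then the gripper command: -1 is shut, 1 is fully open, values between are in proportion. In form: [[ax, ay, az, tx, ty, tz, grip], ...]. A call has 1 to 10 rows; each row shifts and turns the commanded pose from where the row before left it, along the tool's axes as they then stand; what a row does not reach is not made up. A row lasts 1/12 s, in which the tool goes at most 41.7 mm and 7.16 degrees, less where a joint would pass 70% of its speed; a pose out of reach is approached as far as the arm can. A call is refused whole if a number of a shift passes 4.17 or a number of a turn 7.16, either way. A call with a gripper value outside its range is refused whole. The fingers move at their own pace and stop on an object; FORCE is the grip in N (left out, the last holds). Time passes only in rows, so rows that do not move let the fingers close. It gives the time, the measured TCP pose, the force and the opening at its end, in the units of the state.
- status.state(): the state, without advancing time (a new reading comes with each control period).
- imaging.snapshot(name): name is "scene" or "top" or "wrist"; returns a dict with "image" (400x640x3 uint8, blue, green, red), "intrinsics" (3x3 intrinsics, pixels), "pose" (4x4, takes a point from camera to world coordinates); the wrist camera has in their place "tool_from_camera" (4x4, takes a point from camera to tool coordinates, whose origin is the TCP and whose axes are the tool frame's). Camera axes: x right, y down, z forward; pixel columns grow to the right and rows downward; lengths in m; the calibration is good to about 2 mm. A picture is of the moment at which its call begins: read the wrist's pose just before it. There is no depth.
- close_job(): hands the job in, once; it reports no verdict.
The state is a dict: "time": time; "joint_positions": joint angles; "joint_velocities": joint speeds; "joint_efforts": joint torques, N m; "tcp_pos": TCP position; "tool_rot": TCP orientation; "wrist_force": force on the tool from outside, world axes, zero at the start; "moment": the same for the moment, N m; "opening": finger opening in m.
Only numpy, scipy, OpenCV 4.12 (cv2) and the standard library are available. Lean on these libraries where they do the work, as an engineer would, in place of code of your own. Each camera call takes 0.05 s, during which the arm holds its last target.

## Working session

There is one attempt and no reset: what is moved stays moved. The work goes in short steps, Python scripts to look and compute and a shell command to move; the robot and the scene stay as the last step left them, time stands still between calls to the robot, and variables do not carry over. Pictures are saved under pics/ and viewed, and the job is handed in when it is done.

```bash
mkdir -p pics; ls
python3 - <<'E'
from cell import status, imaging
import cv2,json,pickle
s=status.state(); print(s)
for n in ["scene","top","wrist"]:
    d=imaging.snapshot(n); cv2.imwrite(f"pics/{n}0.png",d["image"]); pickle.dump(d,open(f"{n}0.pkl","wb"))
    print(n,d["intrinsics"],d.get("pose",d.get("tool_from_camera")))
E
```

```text
pics
{'time': 0.0, 'joint_positions': array([ 1.22389491,  0.47779031,  0.02232875,  1.5564239 , -0.01151885,
        1.10927042, -0.08309812]), 'joint_velocities': array([ 6.05881743e-05,  1.13432276e-04,  1.70675104e-04, -2.67034939e-04,
       -2.51297627e-04,  1.06777768e-04, -1.03125334e-03]), 'joint_efforts': array([ 3.07582013e-07, -5.82850027e+01,  1.53365158e+00, -2.72608280e+01,
       -5.46347117e-02,  1.68644887e-02,  1.47789938e-04]), 'tcp_pos': array([ 0.15953117, -0.65530145,  0.23569967]), 'tool_rot': array([ 0.43722885,  0.55651721, -0.43651984,  0.55549074]), 'wrist_force': array([-0.20755782, -0.09894629,  0.35777869]), 'moment': array([-0.01505049, -0.00234282,  0.02050831]), 'opening': 0.08790971120716541}
scene [[399.64193894   0.         318.53004233]
 [  0.         399.64193894 196.0870272 ]
 [  0.           0.           1.        ]] [[ 0.55374355 -0.44441891  0.70417321  0.00912372]
 [-0.83251081 -0.27807078  0.47916844 -0.4574616 ]
 [-0.01714152 -0.85156825 -0.52396344  0.57034037]
 [ 0.          0.          0.          1.        ]]
top [[369.99905367   0.         322.22074042]
 [  0.         369.99905367 195.72609802]
 [  0.           0.           1.        ]] [[ 0.0235662  -0.99752174  0.06629482  0.53902555]
 [-0.99957805 -0.02463731 -0.01538569 -0.04856618]
 [ 0.01698088 -0.06590427 -0.99768145  0.99638143]
 [ 0.          0.          0.          1.        ]]
wrist [[280.34856653   0.         325.88869595]
 [  0.         280.34856653 200.9357117 ]
 [  0.           0.           1.        ]] [[-0.00226    -0.28217421  0.95936052 -0.14721994]
 [ 0.00249925 -0.95936157 -0.28216863  0.07673972]
 [ 0.99999432  0.00175998  0.00287338 -0.00153022]
 [ 0.          0.          0.          1.        ]]
```

View pics/scene0.png

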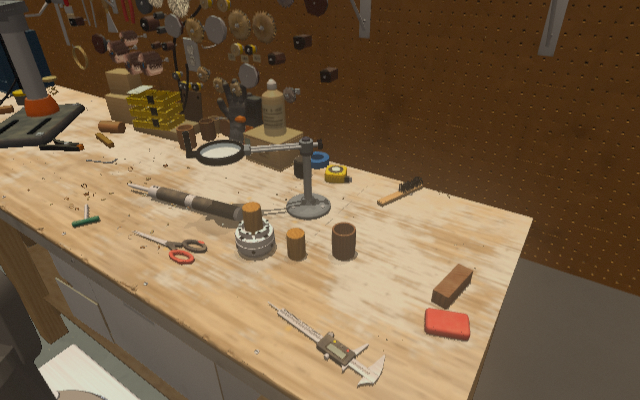

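View pics/top0.png

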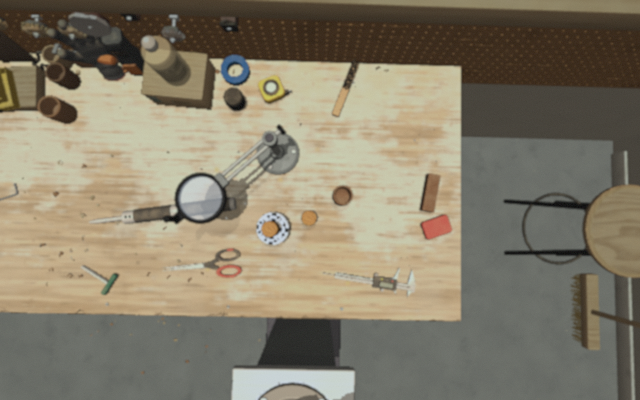

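The scene view shows the lens at (220,152), the hinge cap at (306,145), the chuck with its blank at (253,235), the spare blank at (296,243) and the cup at (344,240). In the top view the lens is at (201,198), the hub at about (270,138), the chuck at (273,229), the spare at (309,218) and the cup at (342,196).

View pics/wrist0.png

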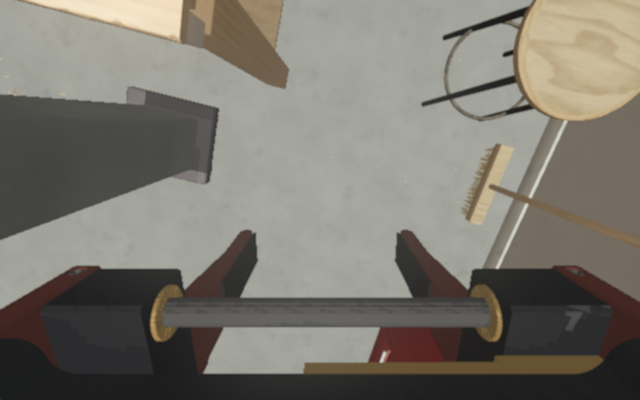

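Run:
```python
import cv2,pickle
t=pickle.load(open("top0.pkl","rb"))["image"]; s=pickle.load(open("scene0.pkl","rb"))["image"]
cv2.imwrite("pics/topc.png",cv2.resize(t[110:260,160:360],None,fx=4,fy=4,interpolation=cv2.INTER_CUBIC))
cv2.imwrite("pics/scenec.png",cv2.resize(s[120:270,175:375],None,fx=4,fy=4,interpolation=cv2.INTER_CUBIC))
```

```text
(no output)
```

View pics/topc.png

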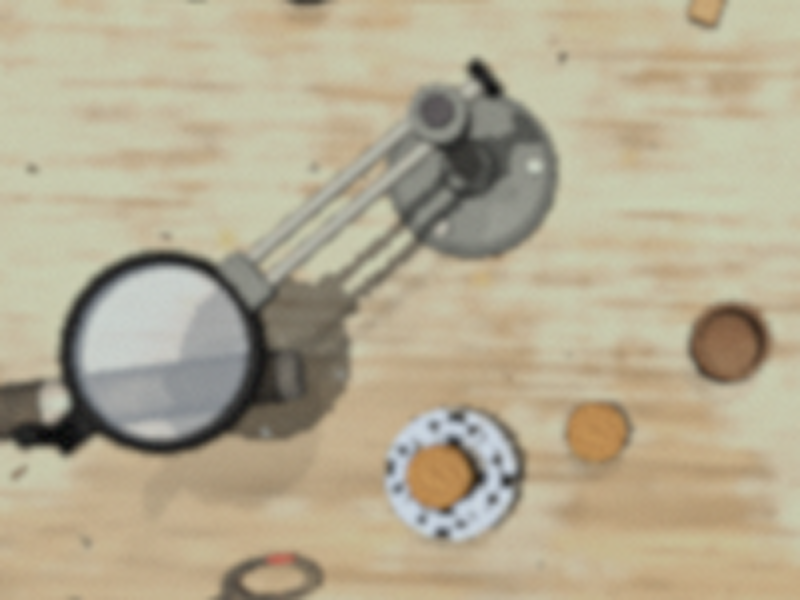

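View pics/scenec.png

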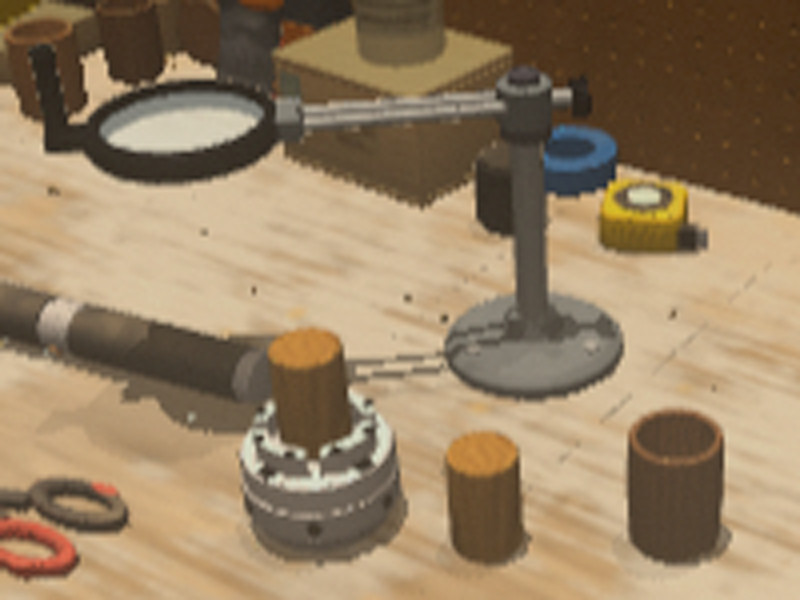

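```bash
cat > h.py <<'E'
import numpy as np
def plane(d,u,v,z):
    K=d["intrinsics"];T=d["pose"]
    r=T[:3,:3]@np.linalg.solve(K,[u,v,1.]);o=T[:3,3]
    return o+r*(z-o[2])/r[2]
def proj(d,p):
    T=d["pose"];c=T[:3,:3].T@(np.asarray(p)-T[:3,3]);q=d["intrinsics"]@c;return q[:2]/q[2]
def tri(l):
    A=np.zeros((3,3));b=np.zeros(3);R=[]
    for d,u,v in l:
        T=d["pose"];r=T[:3,:3]@np.linalg.solve(d["intrinsics"],[u,v,1.]);r/=np.linalg.norm(r)
        M=np.eye(3)-np.outer(r,r);A+=M;b+=M@T[:3,3];R.append((M,T[:3,3]))
    p=np.linalg.solve(A,b);return p,[np.linalg.norm(M@(p-o)) for M,o in R]
E
python3 - <<'E'
import cv2,pickle,numpy as np
from h import *
t=pickle.load(open("top0.pkl","rb"));s=pickle.load(open("scene0.pkl","rb"))
im=t["image"];hsv=cv2.cvtColor(im,cv2.COLOR_BGR2HSV)
# foot/hub/lens etc from crop reading
T=lambda u,v:(160+u/4-.4,110+v/4-.4)
S=lambda u,v:(175+u/4-.4,120+v/4-.4)
print("foot",plane(t,*T(473,172),.006))
print("foot s",plane(s,*S(534,340),.012))
print("hub",plane(t,*T(438,108),.196),tri([(t,*T(438,108)),(s,*S(524,75))]))
for w,(a,b) in dict(blank=((440,476),(307,350)),spare=((598,432),(483,455)),cup=((730,343),(675,437))).items():
    z=dict(blank=.113,spare=.062,cup=.07)[w]
    print(w,plane(t,*T(*a),z),plane(s,*S(*b),z))
# lens frame: dark mask
m=((im.max(2)<60)).astype(np.uint8)
m[:, :165]=0; m[:160]=0;m[235:]=0;m[:,235:]=0
cs,_=cv2.findContours(m,cv2.RETR_EXTERNAL,cv2.CHAIN_APPROX_NONE)
c=max(cs,key=cv2.contourArea);print(cv2.contourArea(c),cv2.boundingRect(c))
print("lens",plane(t,*T(163,351),.186),plane(s,*S(181,130),.177))
print("chuck",plane(t,*T(454,474),.06))
# orange tops
g=cv2.inRange(hsv,(8,110,120),(22,255,255));n,l,st,ce=cv2.connectedComponentsWithStats(g)
for i in range(1,n):
    if st[i,4]>80 and 200<ce[i][1]<250: print(ce[i],st[i], plane(t,*ce[i],.113),plane(t,*ce[i],.062))
E
```

```text
foot [0.71846294 0.05861134 0.006     ]
foot s [0.71033215 0.0527574  0.012     ]
hub [0.71883541 0.05824491 0.196     ] (array([0.71960592, 0.05919055, 0.19143579]), [np.float64(0.0004219948731540613), np.float64(0.00042199487315403884)])
blank [0.51647002 0.06083775 0.113     ] [0.51206219 0.05606696 0.113     ]
spare [ 0.54507355 -0.03122041  0.062     ] [ 0.54130154 -0.03422182  0.062     ]
cup [ 0.60276231 -0.11275919  0.07      ] [ 0.59970903 -0.11708119  0.07      ]
300.5 (165, 174, 65, 49)
lens [0.5827555  0.20478679 0.186     ] [0.57822511 0.2030323  0.177     ]
chuck [0.51657347 0.05865768 0.06      ]
[308.71428571 217.57714286] [302 211  15  15 175] [ 0.54477602 -0.03124755  0.113     ] [ 0.54510801 -0.0302477   0.062     ]
[269.5505618  228.63483146] [262 222  16  15 178] [0.51638498 0.06095208 0.113     ] [0.51507788 0.06727487 0.062     ]
```

```bash
cat >> h.py <<'E'
from scipy.spatial.transform import Rotation as Ro
def go(target, down_yaw=None):
    """rows-free report: shift in tool axes (cm) to target, and turn"""
    from cell import status
    s=status.state();R=Ro.from_quat(s["tool_rot"])
    print("t",s["time"],"tcp",s["tcp_pos"].round(4),"open",round(s["opening"],4),"F",s["wrist_force"].round(1))
    print("tool axes (cols x,y,z)\n",R.as_matrix().round(3)); print("q",s["joint_positions"].round(2))
    if target is not None: print("shift cm tool",(R.inv().apply(np.array(target)-s["tcp_pos"])*100).round(2))
E
python3 - <<'E'
from h import *;import pickle
go(None)
t=pickle.load(open("top0.pkl","rb"));s=pickle.load(open("scene0.pkl","rb"))
H=np.array([.7185,.0585]);L=np.array([.5828,.2048]);d=(L-H)/np.linalg.norm(L-H);g=H+.27*d
print(d,g)
for z in(.186,.234):
  print(z,"top",proj(t,[*g,z]),((proj(t,[*g,z])-[160,110])*4).round(),"scene crop",((proj(s,[*g,z])-[175,120])*4).round())
print(plane(s,175+43/4,120+48/4,.234), plane(t,160+20/4,110+437/4,.234))
E
```

```text
t 0.15 tcp [ 0.1596 -0.6555  0.236 ] open 0.0876 F [-0.2  0.4  0.7]
tool axes (cols x,y,z)
 [[-0.     0.972  0.237]
 [ 0.001  0.237 -0.972]
 [-1.    -0.    -0.001]]
q [ 1.22  0.48  0.02  1.56 -0.01  1.11 -0.08]
[-0.68004734  0.73316821] [0.53488722 0.25645542]
0.186 top [175.44718348 218.75885905] [ 62. 435.] scene crop [ 55. 121.]
0.234 top [166.54458605 218.66960093] [ 26. 435.] scene crop [39. 42.]
[0.53028444 0.24776875 0.234     ] [0.5336314  0.25952616 0.234     ]
```

```bash
python3 -m crank '[[-3.4,0,0,-0.7,3.9,-0.2,1],[-3.4,0,0,-0.7,3.9,-0.2,1],[-3.4,0,0,-0.7,3.9,-0.2,1],[-3.4,0,0,-0.7,3.9,-0.2,1],[-3.4,0,0,-0.7,3.9,-0.2,1],[-3.4,0,0,-0.7,3.9,-0.2,1],[-3.4,0,0,-0.7,3.9,-0.2,1],[-3.4,0,0,-0.7,3.9,-0.2,1],[-3.4,0,0,-0.7,3.9,-0.2,1],[-3.4,0,0,-0.7,3.9,-0.2,1]]'; python3 -c "
from h import *;go([.534,.256,.3])"
```

```text
time: 0.98
tcp_pos: [0.4876, -0.451, 0.3066]
tool_rot: [0.254, 0.66, -0.254, 0.66]
wrist_force: [0.6, -0.7, -0.3]
opening: 0.0874
t 0.9833 tcp [ 0.4876 -0.451   0.3066] open 0.0874 F [ 0.6 -0.7 -0.3]
tool axes (cols x,y,z)
 [[-0.     0.671  0.741]
 [ 0.     0.741 -0.671]
 [-1.    -0.    -0.   ]]
q [ 0.79  0.42 -0.2   1.49  0.09  1.25 -0.15]
shift cm tool [  0.67  55.53 -44.01]
```

```bash
python3 -m crank '[[-3.4,0,0,0,3.8,-0.3,1],[-3.4,0,0,0,3.8,-0.3,1],[-3.4,0,0,0,3.8,-0.3,1],[-3.4,0,0,0,3.8,-0.3,1],[-3.4,0,0,0,3.8,-0.3,1],[-3.4,0,0,0,3.8,-0.3,1],[-3.4,0,0,0,3.8,-0.3,1],[-3.4,0,0,0,3.8,-0.3,1],[-3.4,0,0,0,3.8,-0.3,1],[-3.4,0,0,0,3.8,-0.3,1]]'; python3 -c "
from h import *;go([.534,.256,.3])"
```

```text
time: 1.82
tcp_pos: [0.6303, -0.1036, 0.3063]
tool_rot: [0.05, 0.705, -0.05, 0.705]
wrist_force: [1.5, 0.6, -0.4]
opening: 0.0877
t 1.8167 tcp [ 0.6303 -0.1036  0.3063] open 0.0877 F [ 1.5  0.6 -0.4]
tool axes (cols x,y,z)
 [[-0.     0.142  0.99 ]
 [ 0.     0.99  -0.142]
 [-1.    -0.    -0.   ]]
q [ 0.38  0.4  -0.43  1.54  0.17  1.24 -0.22]
shift cm tool [  0.63  34.23 -14.63]
```

```bash
python3 -m crank '[[-5.1,0,0,0,3.85,0,1],[-5.1,0,0,0,3.85,0,1],[-5.1,0,0,0,3.85,0,1],[-5.1,0,0,0,3.85,0,1],[-5.1,0,0,0,3.85,0,1],[-5.1,0,0,0,3.85,0,1],[-5.1,0,0,0,3.85,0,1],[-5.1,0,0,0,3.85,0,1],[-5.1,0,0,0,3.85,0,1],[0,0,0,0,0,0,1]]'
python3 - <<'E'
from h import *;import cv2,pickle
from cell import imaging
go([.534,.256,.207])
for n in ["wrist","top","scene"]:
    d=imaging.snapshot(n); cv2.imwrite(f"pics/{n}1.png",d["image"]); pickle.dump(d,open(f"{n}1.pkl","wb"))
E
```

```text
time: 2.65
tcp_pos: [0.5539, 0.2334, 0.3072]
tool_rot: [-0.232, 0.668, 0.235, 0.667]
wrist_force: [-1.1, 0.5, 0.8]
opening: 0.0876
t 2.65 tcp [0.5539 0.2334 0.3072] open 0.0876 F [-1.1  0.5  0.8]
tool axes (cols x,y,z)
 [[-0.002 -0.623  0.782]
 [ 0.004  0.782  0.623]
 [-1.     0.004  0.001]]
q [ 0.04  0.38 -0.71  1.62  0.26  1.24 -0.05]
shift cm tool [10.04  2.96 -0.16]
```

View pics/wrist1.png

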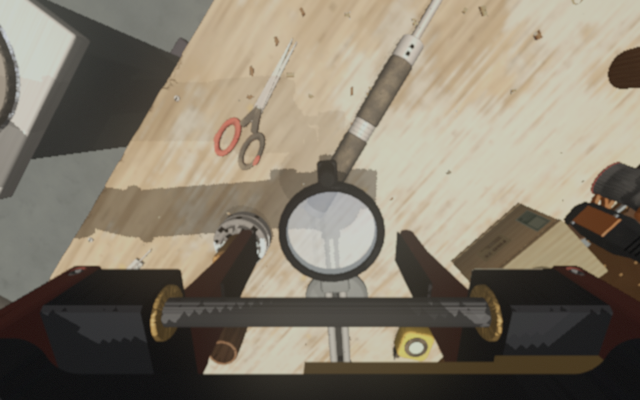

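The wrist view shows the lens at (331,231) and the stem's top end at about (328,163), between the open fingers.

Run:
```python
from h import *;import cv2,pickle
from cell import status
s=status.state()
d=pickle.load(open("wrist1.pkl","rb"))
T=np.eye(4);T[:3,:3]=Ro.from_quat(s["tool_rot"]).as_matrix();T[:3,3]=s["tcp_pos"];d["pose"]=T@d["tool_from_camera"]
pickle.dump(d,open("wrist1.pkl","wb"))
cv2.imwrite("pics/w1c.png",cv2.resize(d["image"][140:290,260:400],None,fx=4,fy=4,interpolation=cv2.INTER_CUBIC))
print("stem",plane(d,328,163,.234),"lens",plane(d,331,231,.182), "tcp",s["tcp_pos"])
```

```text
stem [0.53322045 0.26098014 0.234     ] lens [0.58456094 0.20047216 0.182     ] tcp [0.55953945 0.22432937 0.30644974]
```

View pics/w1c.png

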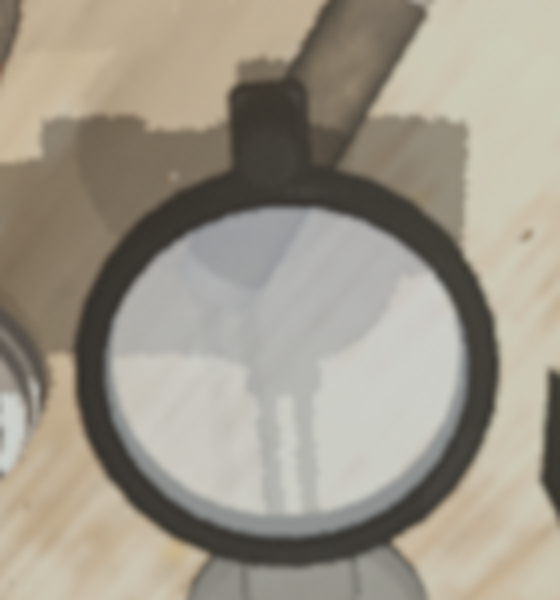

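Run:
```python
from h import *;import cv2,pickle
from cell import status,imaging
s=status.state();d=imaging.snapshot("wrist");s2=status.state();print(s["tcp_pos"],s2["tcp_pos"])
T=np.eye(4);T[:3,:3]=Ro.from_quat(s["tool_rot"]).as_matrix();T[:3,3]=s["tcp_pos"];d["pose"]=T@d["tool_from_camera"]
pickle.dump(d,open("wrist2.pkl","wb"))
cv2.imwrite("pics/w2c.png",cv2.resize(d["image"][140:290,260:400],None,fx=4,fy=4,interpolation=cv2.INTER_CUBIC))
H=np.array([.7185,.0585]);L=np.array([.5828,.2048]);dd=(L-H)/np.linalg.norm(L-H)
for p in([*(H+.27*dd),.234],[*(H+.27*dd),.186],[*L,.186]): print(p,proj(d,p),(proj(d,p)-[260,140])*4)
```

```text
[0.55953945 0.22432937 0.30644974] [0.56016313 0.22323777 0.30631742]
[np.float64(0.5348872187545308), np.float64(0.2564554155947836), 0.234] [326.17475381 168.79963162] [264.69901524 115.19852646]
[np.float64(0.5348872187545308), np.float64(0.2564554155947836), 0.186] [326.19814509 160.00571488] [264.79258036  80.02285952]
[np.float64(0.5828), np.float64(0.2048), 0.186] [332.32204745 228.43410792] [289.2881898 353.7364317]
```

View pics/w2c.png

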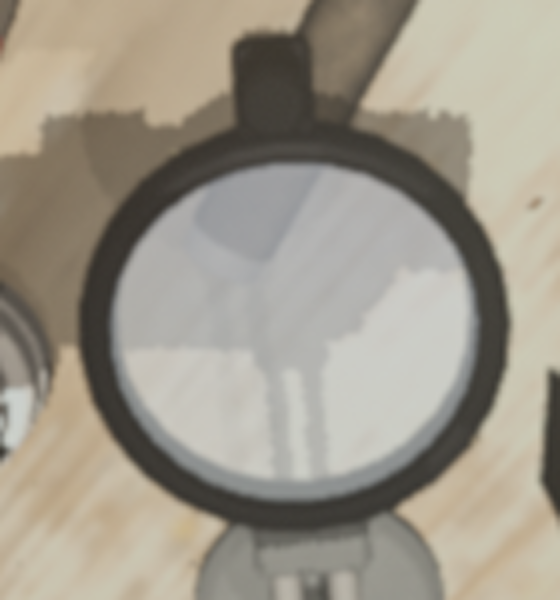

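```bash
python3 -m crank '[[0,0,0,0,2.1,0.1,1],[0,0,0,0,2.1,0,1],[0,0,0,0,0,0,1],[0,0,0,0,0,0,1],[0,0,0,0,0,0,1]]'; python3 -c "
from h import *;go([.534,.257,.207])"
```

```text
time: 3.27
tcp_pos: [0.536, 0.2566, 0.3064]
tool_rot: [-0.227, 0.67, 0.226, 0.67]
wrist_force: [-0.3, 0.0, 0.1]
opening: 0.088
t 3.2667 tcp [0.536  0.2566 0.3064] open 0.088 F [-0.3  0.   0.1]
tool axes (cols x,y,z)
 [[ 0.    -0.608  0.794]
 [-0.001  0.794  0.608]
 [-1.    -0.001 -0.   ]]
q [-0.    0.37 -0.71  1.63  0.26  1.23 -0.12]
shift cm tool [ 9.94  0.16 -0.13]
```

```bash
python3 -m crank '[[0,0,0,2,0.1,-0.1,1],[0,0,0,2,0,0,1],[0,0,0,2,0,0,1],[0,0,0,2,0,0,1],[0,0,0,1.8,0,0,1],[0,0,0,0,0,0,1],[0,0,0,0,0,0,1]]'
python3 - <<'E'
from h import *;go([.534,.257,.207])
import cv2
from cell import imaging
cv2.imwrite("pics/w3.png",imaging.snapshot("wrist")["image"])
E
```

```text
time: 3.85
tcp_pos: [0.5339, 0.257, 0.208]
tool_rot: [-0.227, 0.67, 0.227, 0.669]
wrist_force: [0.0, 0.5, -0.1]
opening: 0.0881
t 3.85 tcp [0.5339 0.257  0.208 ] open 0.0881 F [ 0.   0.5 -0.1]
tool axes (cols x,y,z)
 [[-0.002 -0.608  0.794]
 [-0.001  0.794  0.608]
 [-1.     0.    -0.002]]
q [-0.03  0.46 -0.69  1.75  0.33  1.05 -0.18]
shift cm tool [ 0.1  -0.01  0.01]
```

View pics/w3.png

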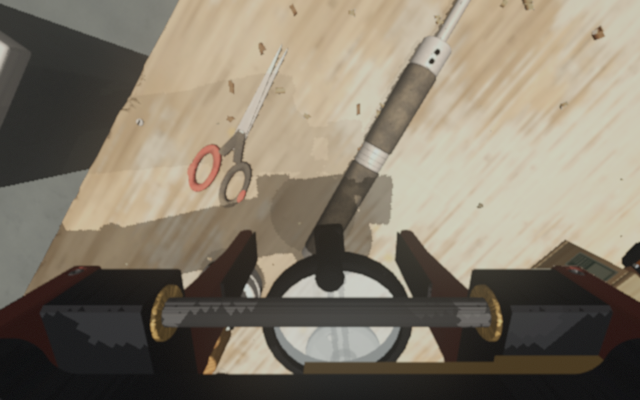

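The stem is between the fingers, with its top at (330,273), about 3–4 mm further out than the TCP. I'll shift to centre on it and close.

```bash
python3 -m crank '[[0,0,0,0,0.35,0.05,1],[0,0,0,0,0,0,-1],[0,0,0,0,0,0,-1],[0,0,0,0,0,0,-1],[0,0,0,0,0,0,-1],[0,0,0,0,0,0,-1],[0,0,0,0,0,0,-1]]' 20
python3 - <<'E'
from h import *;go([.534,.257,.207])
E
```

```text
time: 4.48
tcp_pos: [0.5316, 0.2617, 0.2087]
tool_rot: [-0.228, 0.669, 0.228, 0.669]
wrist_force: [0.1, -0.4, 0.0]
opening: 0.0514
t 4.4833 tcp [0.5316 0.2617 0.2087] open 0.0514 F [ 0.1 -0.4  0. ]
tool axes (cols x,y,z)
 [[ 0.    -0.61   0.793]
 [-0.     0.793  0.61 ]
 [-1.    -0.     0.   ]]
q [-0.04  0.46 -0.69  1.75  0.33  1.05 -0.19]
shift cm tool [ 0.17 -0.52 -0.1 ]
```

```bash
python3 -m crank '[[0,0,0,0,0,0,-1],[0,0,0,0,0,0,-1],[0,0,0,0,0,0,-1],[0,0,0,0,0,0,-1],[0,0,0,0,0,0,-1],[0,0,0,0,0,0,-1],[0,0,0,0,0,0,-1],[0,0,0,0,0,0,-1]]' 20
python3 - <<'E'
from h import *;go([.534,.257,.207])
import cv2
from cell import imaging
cv2.imwrite("pics/w4.png",imaging.snapshot("wrist")["image"])
E
```

```text
time: 5.15
tcp_pos: [0.5317, 0.2619, 0.2087]
tool_rot: [-0.228, 0.669, 0.228, 0.67]
wrist_force: [0.4, 1.0, -0.2]
opening: 0.0138
t 5.15 tcp [0.5317 0.2619 0.2087] open 0.0138 F [ 0.4  1.  -0.2]
tool axes (cols x,y,z)
 [[ 0.    -0.61   0.793]
 [ 0.     0.793  0.61 ]
 [-1.     0.     0.   ]]
q [-0.04  0.46 -0.69  1.75  0.33  1.05 -0.19]
shift cm tool [ 0.16 -0.52 -0.12]
```

View pics/w4.png

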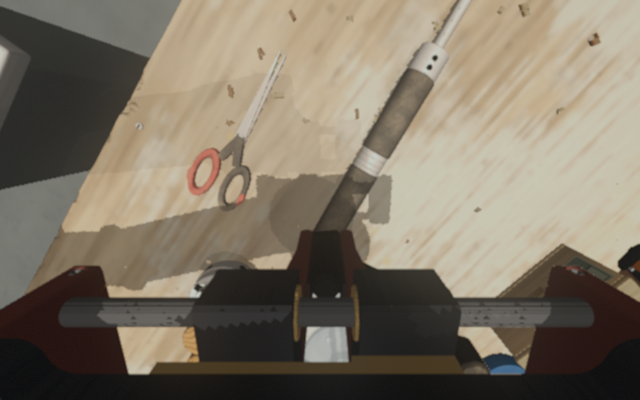

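```bash
python3 -m crank '[[-6,0,0,0,0,0,-1],[-2,0,0,0,0,-0.95,-1],[-2,0,0,0,0,-0.95,-1],[-2,0,0,0,0,-0.95,-1],[-2,0,0,0,0,-0.95,-1],[-2,0,0,0,0,-0.95,-1],[-2,0,0,0,0,-0.95,-1],[-2,0,0,0,0,-0.95,-1],[0,0,0,0,0,0,-1],[0,0,0,0,0,0,-1]]'
cat >> h.py <<'E'
def ang(H=(.7185,.0585)):
    go(None)
    from cell import status
    d=status.state()["tcp_pos"][:2]-np.array(H);print("r",np.hypot(*d).round(4),"az",np.degrees(np.arctan2(d[1],d[0])).round(2))
E
python3 -c "
from h import *;ang()"
```

```text
time: 6.03
tcp_pos: [0.4877, 0.2109, 0.2086]
tool_rot: [-0.34, 0.621, 0.34, 0.619]
wrist_force: [-3.6, -0.7, 0.8]
opening: 0.0142
t 6.0333 tcp [0.4877 0.2109 0.2086] open 0.0142 F [-3.6 -0.7  0.8]
tool axes (cols x,y,z)
 [[-0.002 -0.843  0.537]
 [-0.001  0.537  0.843]
 [-1.     0.001 -0.002]]
q [ 0.12  0.38 -0.79  1.89  0.31  1.01  0.19]
r 0.2766 az 146.57
```

```bash
python3 -m crank '[[-2,0,0,0,0,-0.96,-1],[-2,0,0,0,0,-0.96,-1],[-2,0,0,0,0,-0.96,-1],[-2,0,0,0,0,-0.96,-1],[-2,0,0,0,0,-0.96,-1],[-2,0,0,0,0,-0.96,-1],[-2,0,0,0,0,-0.96,-1],[-2,0,0,0,0,-0.96,-1],[-2,0,0,0,0,-0.96,-1],[0,0,0,0,0,0,-1]]'; 
python3 -c "
from h import *;ang()"
```

```text
time: 6.87
tcp_pos: [0.452, 0.1321, 0.2085]
tool_rot: [-0.433, 0.56, 0.433, 0.558]
wrist_force: [-5.6, 0.0, 2.4]
opening: 0.0133
t 6.8667 tcp [0.452  0.1321 0.2085] open 0.0133 F [-5.6  0.   2.4]
tool axes (cols x,y,z)
 [[-0.002 -0.968  0.249]
 [-0.001  0.249  0.968]
 [-1.     0.002 -0.002]]
q [ 0.34  0.28 -0.88  2.01  0.27  0.96  0.65]
r 0.2765 az 164.55
```

```bash
python3 -m crank '[[-2,0,0,0,0,-0.96,-1],[-2,0,0,0,0,-0.96,-1],[-2,0,0,0,-0.05,-0.96,-1],[-2,0,0,0,-0.05,-0.96,-1],[-2,0,0,0,-0.05,-0.96,-1],[-2,0,0,0,0,-0.96,-1],[-2,0,0,0,0,-0.96,-1],[0,0,0,0,0,0,-1],[0,0,0,0,0,0,-1]]'
python3 - <<'E'
from h import *;ang()
import cv2,pickle
from cell import imaging
for n in ["top","scene"]:
    d=imaging.snapshot(n);pickle.dump(d,open(f"{n}2.pkl","wb"));i=d["image"]
    i=i[130:280,190:390] if n=="top" else i[130:280,175:375]
    cv2.imwrite(f"pics/{n}2c.png",cv2.resize(i,None,fx=4,fy=4,interpolation=cv2.INTER_CUBIC))
E
```

```text
time: 7.62
tcp_pos: [0.4423, 0.0657, 0.2084]
tool_rot: [-0.497, 0.504, 0.499, 0.5]
wrist_force: [-12.1, -2.3, 10.0]
opening: 0.0141
t 7.6167 tcp [0.4423 0.0657 0.2084] open 0.0141 F [-12.1  -2.3  10. ]
tool axes (cols x,y,z)
 [[-0.006 -1.     0.009]
 [-0.003  0.009  1.   ]
 [-1.     0.006 -0.003]]
q [ 0.53  0.25 -0.91  2.06  0.24  0.95  1.05]
r 0.2763 az 178.51
```

View pics/top2c.png

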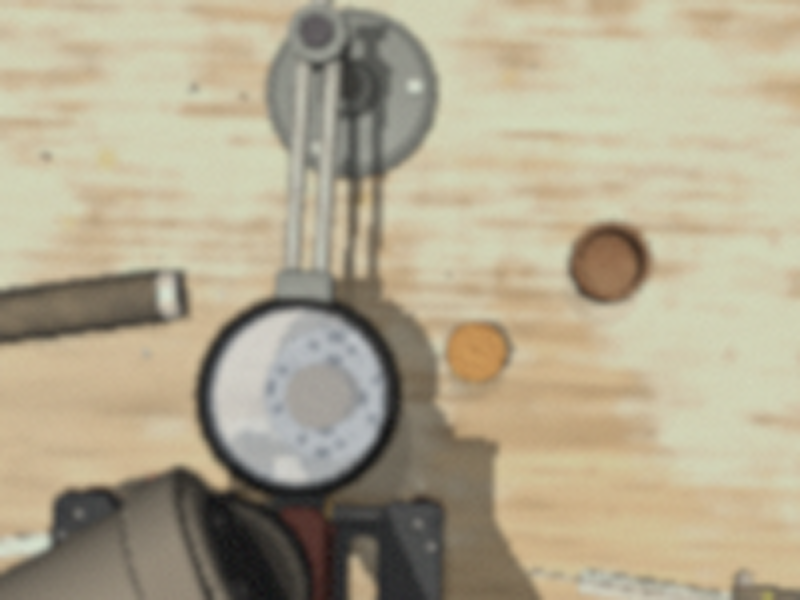

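View pics/scene2c.png

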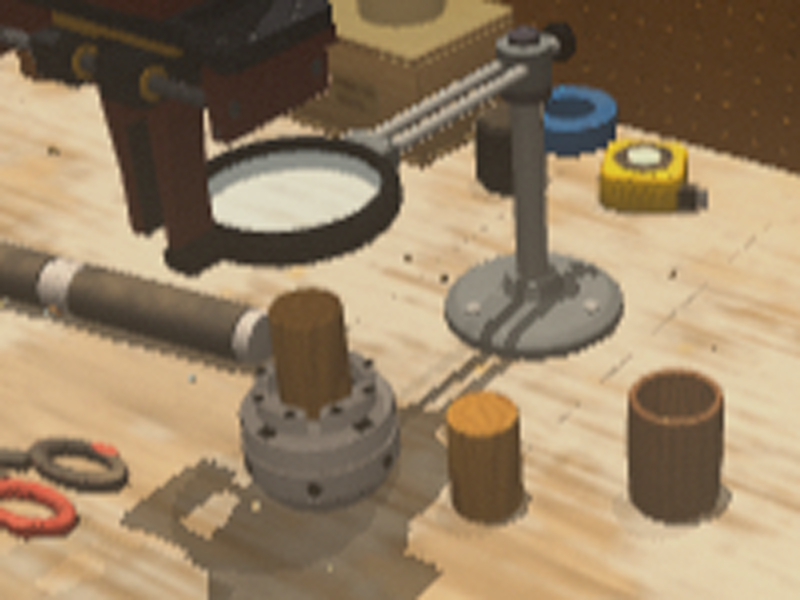

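```bash
cat > m.py <<'E'
from h import *;import cv2,pickle,sys
def lens(t):
    im=t["image"];g=cv2.cvtColor(im,cv2.COLOR_BGR2GRAY)
    # frame: dark ring; radial search of the dark band along rays, ellipse fit of the ring's darkest point
    c=np.array([264.35,228.6]);
    for it in range(4):
        P=[]
        for a in np.radians(np.arange(0,360,4)):
            if np.radians(40)<a<np.radians(140): continue   # gripper side (rows grow downward)
            if np.radians(255)<a<np.radians(290): continue  # rods
            rr=np.arange(19,28,.1);xs=(c[0]+rr*np.cos(a)).astype(np.float32);ys=(c[1]+rr*np.sin(a)).astype(np.float32)
            v=cv2.remap(g,xs[None],ys[None],cv2.INTER_CUBIC)[0].astype(float)
            w=np.clip(90-v,0,None)
            if w.sum()<50: continue
            r=(w*rr).sum()/w.sum();P.append((c[0]+r*np.cos(a),c[1]+r*np.sin(a)))
        P=np.array(P);A=np.c_[2*P,np.ones(len(P))];s=np.linalg.lstsq(A,(P**2).sum(1),rcond=None)[0];c=s[:2]
    R=np.sqrt(s[2]+c@c);return c,R,len(P),np.std(np.hypot(*(P-c).T)-R)
if __name__=="__main__":
    t=pickle.load(open(sys.argv[1],"rb"));c,R,n,e=lens(t);print("px",c,R,n,e)
    t0=pickle.load(open("top0.pkl","rb"))
    L=plane(t,*c,.182);B=plane(t0,269.55,228.63,.113)
    print("lens",L,"R mm",1000*np.linalg.norm(plane(t,c[0]+R,c[1],.182)-L),"blank",B,"lens-blank mm",1000*(L-B)[:2])
    # blank top through the lens
    m=(262,228)
E
python3 m.py top2.pkl
python3 - <<'E'
from h import *;import pickle
t=pickle.load(open("top2.pkl","rb"));s=pickle.load(open("scene2.pkl","rb"))
T=lambda u,v:(190+u/4-.4,130+v/4-.4)
print("blank seen",plane(t,*T(321,398),.113),"hub",plane(t,*T(318,30),.196),"chuck",plane(t,*T(327,396),.06))
S=lambda u,v:(175+u/4-.4,130+v/4-.4)
print("scene lens",plane(s,*S(298,200),.177),"blank",plane(s,*S(306,311),.113))
E
```

```text
px [264.34159866 228.66183897] 24.061220988491502 57 0.16318058874326072
lens [0.51783101 0.06376141 0.182     ] R mm 52.55938234003117 blank [0.51639637 0.06095379 0.113     ] lens-blank mm [1.43464724 2.80762681]
blank seen [0.51530207 0.06020703 0.113     ] hub [0.71772906 0.05820837 0.196     ] chuck [0.51521861 0.06300976 0.06      ]
scene lens [0.51617098 0.05684558 0.177     ] blank [0.51105664 0.05586619 0.113     ]
```

```bash
python3 -m crank '[[0,0,0,0,0.1,-0.3,-1],[0,0,0,0,0,0,-1],[0,0,0,0,0,0,-1],[0,0,0,0,0,0,-1]]'
python3 - <<'E'
from h import *;ang()
import cv2,pickle
from cell import imaging
d=imaging.snapshot("top");pickle.dump(d,open(f"top3.pkl","wb"))
E
python3 m.py top3.pkl
```

```text
time: 8.05
tcp_pos: [0.4422, 0.0638, 0.2085]
tool_rot: [-0.497, 0.503, 0.499, 0.501]
wrist_force: [-8.2, -1.0, 5.4]
opening: 0.0139
t 8.05 tcp [0.4422 0.0638 0.2085] open 0.0139 F [-8.2 -1.   5.4]
tool axes (cols x,y,z)
 [[-0.004 -1.     0.008]
 [-0.001  0.008  1.   ]
 [-1.     0.004 -0.001]]
q [ 0.53  0.24 -0.91  2.06  0.24  0.95  1.06]
r 0.2764 az 178.91
px [264.98355806 228.71332148] 24.06698241431268 57 0.1385965166946538
lens [0.51775134 0.0623572  0.182     ] R mm 52.57458357600832 blank [0.51639637 0.06095379 0.113     ] lens-blank mm [1.35497429 1.40341818]
```

```bash
python3 -m crank '[[0,0,0,0,0.15,-0.2,-1],[0,0,0,0,0,0,-1],[0,0,0,0,0,0,-1],[0,0,0,0,0,0,-1]]'
python3 - <<'E'
from h import *;ang()
import cv2,pickle
from cell import imaging
d=imaging.snapshot("top");pickle.dump(d,open(f"top4.pkl","wb"))
E
python3 m.py top4.pkl
```

```text
time: 8.43
tcp_pos: [0.4421, 0.0618, 0.2086]
tool_rot: [-0.498, 0.502, 0.498, 0.502]
wrist_force: [-1.7, 2.2, -2.2]
opening: 0.014
t 8.4333 tcp [0.4421 0.0618 0.2086] open 0.014 F [-1.7  2.2 -2.2]
tool axes (cols x,y,z)
 [[-0.    -1.     0.007]
 [ 0.     0.007  1.   ]
 [-1.     0.     0.   ]]
q [ 0.54  0.24 -0.91  2.06  0.23  0.94  1.06]
r 0.2764 az 179.32
px [265.65445656 228.73328809] 24.062303990116224 57 0.16479958066627431
lens [0.51774178 0.06089211 0.182     ] R mm 52.56738574772141 blank [0.51639637 0.06095379 0.113     ] lens-blank mm [ 1.34541498 -0.06167247]
```

```bash
python3 -m crank '[[0,0,0,0,0,0,0],[0,0,0,0,0,0,0],[0,0,0,0,0,0,0],[0,0,0,0,0,0,0],[0,0,0,0,0,0,0],[0,0,0,0,0,0,0],[0,0,0,0,0,0,0]]'
python3 - <<'E'
from h import *;ang()
import cv2,pickle
from cell import imaging
d=imaging.snapshot("top");pickle.dump(d,open(f"top5.pkl","wb"))
E
python3 m.py top5.pkl
```

```text
time: 9.07
tcp_pos: [0.4422, 0.0613, 0.2087]
tool_rot: [-0.498, 0.502, 0.498, 0.502]
wrist_force: [0.0, 0.4, -0.6]
opening: 0.0436
t 9.0667 tcp [0.4422 0.0613 0.2087] open 0.0436 F [ 0.   0.4 -0.6]
tool axes (cols x,y,z)
 [[ 0.    -1.     0.007]
 [-0.     0.007  1.   ]
 [-1.    -0.    -0.   ]]
q [ 0.54  0.24 -0.91  2.06  0.23  0.94  1.07]
r 0.2763 az 179.42
px [265.67328024 228.72596964] 24.063169918619437 57 0.16584048617214794
lens [0.51775868 0.06085158 0.182     ] R mm 52.56943788879417 blank [0.51639637 0.06095379 0.113     ] lens-blank mm [ 1.36230951 -0.10220303]
```

```bash
python3 -m crank '[[0,0,0,-1.5,0,0,0],[0,0,0,-2,0,0,0],[0,0,0,-2,0,0,0],[0,0,0,-2,0,0,0],[0,0,0,-1.5,0,0,0],[0,0,0,0,0,2,0],[0,0,0,0,-0.5,3,0],[0,0,0,0,-0.5,3,0],[0,0,0,0,-0.5,3,0],[0,0,0,0,-0.5,3,0]]'; python3 -m crank '[[0,0,0,0,-0.5,3,0],[0,0,0,0,-0.5,3,0],[0,0,0,0,-0.5,3,0],[0,0,0,0,0,3,0],[0,0,0,0,0,2,0],[0,0,0,0,0,0,0],[0,0,0,0,0,0,0]]'
python3 - <<'E'
from h import *;ang()
import cv2,pickle
from cell import imaging
for n in ["top","scene"]:
    d=imaging.snapshot(n);pickle.dump(d,open(f"{n}6.pkl","wb"));i=d["image"]
    i=i[130:280,190:390] if n=="top" else i[130:280,175:375]
    cv2.imwrite(f"pics/{n}6c.png",cv2.resize(i,None,fx=4,fy=4,interpolation=cv2.INTER_CUBIC))
E
python3 m.py top6.pkl
```

```text
time: 9.95
tcp_pos: [0.4634, 0.2023, 0.2987]
tool_rot: [-0.498, 0.502, 0.498, 0.502]
wrist_force: [-0.1, 0.5, 0.6]
opening: 0.0443
time: 10.53
tcp_pos: [0.4785, 0.3421, 0.2983]
tool_rot: [-0.499, 0.501, 0.499, 0.501]
wrist_force: [0.3, -0.4, 0.4]
opening: 0.0437
t 10.5333 tcp [0.4785 0.3421 0.2983] open 0.0437 F [ 0.3 -0.4  0.4]
tool axes (cols x,y,z)
 [[-0.001 -1.     0.005]
 [ 0.     0.005  1.   ]
 [-1.     0.001  0.   ]]
q [-0.01  0.44 -0.97  1.65  0.38  1.26  0.52]
r 0.3715 az 130.23
px [265.6644932  228.75576109] 24.08171768457443 57 0.1963960440242935
lens [0.51769333 0.06086857 0.182     ] R mm 52.60968347706937 blank [0.51639637 0.06095379 0.113     ] lens-blank mm [ 1.2969681  -0.08521551]
```

View pics/top6c.png

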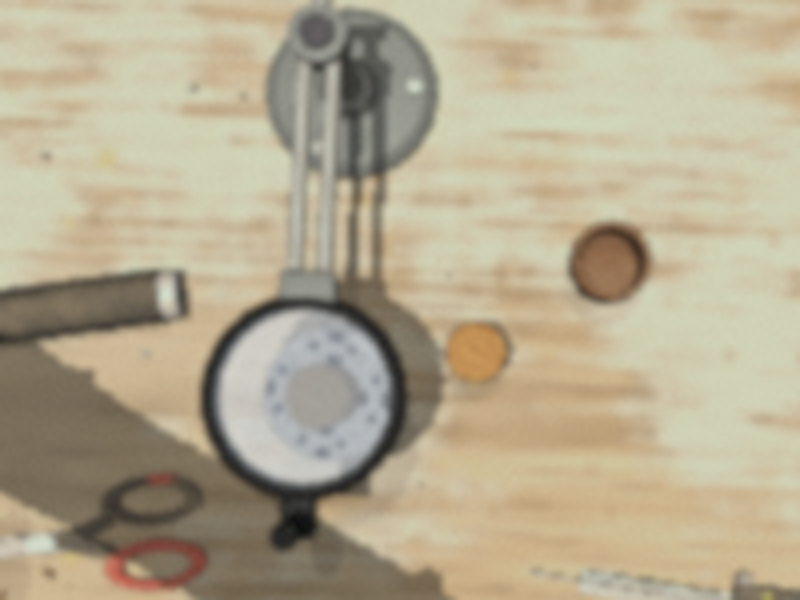

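View pics/scene6c.png

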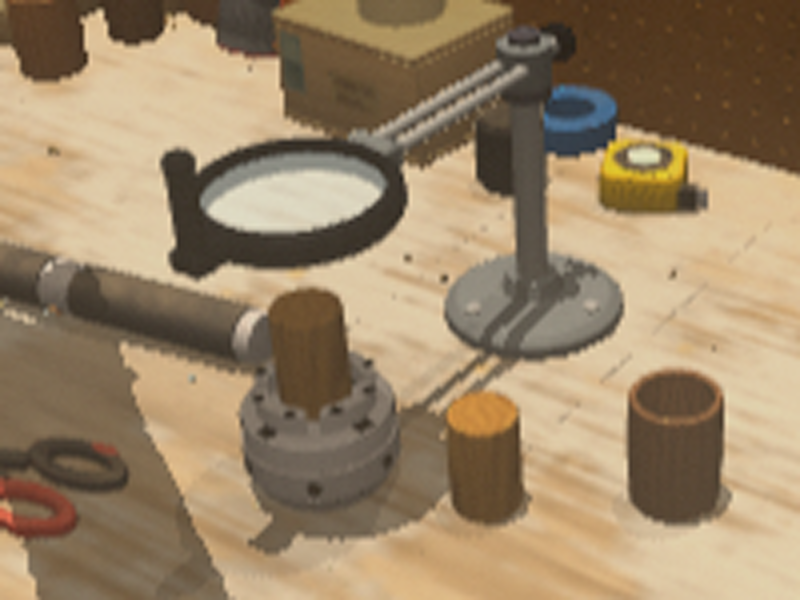

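The top view shows the lens ring at (265.7,228.8) px with the chucked blank central below it. The chuck, spare blank and cup are at the same pixels as before the swing, and the gripper is clear. I'm handing in.

```bash
python3 -c "
from cell import close_job,status
print(close_job(), status.state()['time'])"
```

```text
the job is handed in; nothing more can be done
the job is handed in; nothing more can be done
```

The magnifier now stands with its lens over the blank in the lathe chuck. I gripped the rubber stem, swung the arm about 47° anticlockwise, let go and moved the gripper clear. I handed the job in at about 10.6 s of robot time.

- **Centring:** in the last top-camera check the lens was 1.3 mm from the blank's axis along the arm and 0.1 mm sideways. It did not move measurably when I let go or drew the gripper away.
- **Other pieces:** chuck, blank, spare blank and cup sat at the same pixels as before, as far as I could see, and all were upright.
- **Forces:** the highest wrist force I read was about 16 N, while holding the stem near the end of the swing. It was back to about zero after release.
- **Disagreement:** the scene camera did not fully agree. From an earlier rough reading, allowing for the final adjustment, it puts the lens about 5 mm off along the arm and 2 mm sideways. I trusted the top view, which looks almost straight down, and did not measure the final pose again in the scene view.

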